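Clamp the jamb block and hold the matching hinge leaf to it for pinning

ROBOT

A 7-joint arm with a two-finger parallel gripper is mounted at the origin on the work surface. World frame = base frame: x ahead of the robot, y to its left, z up, the work surface at z = 0. Lengths are in m, angles in rad, forces in N, time in s.
With the tool pointing down it reaches from about 0.35 to 0.9 m from the base axis. Payload 7.2 kg.
Tool frame: the origin (TCP) lies at the very end of the fingers, on their centre line; the grasp point (between the pads) lies 19 mm behind it; z points along the fingers, y is the line along which they close (so a half turn about z gives the same grasp; the last joint's range is limited). The gripper opens to 88 mm and grips with 3 to 60 N. Pads are 20 mm wide; open, the fingers measure 115 mm over their backs; the gripper's body (75 mm by 178 mm) begins 61 mm behind the grasp point.
Start: joints at [1.194, 0.411, -0.013, 1.596, 0.006, 1.134, -0.082], TCP at [0.19, -0.595, 0.199] pointing down, gripper open.
Joint ranges: [-2.95, 2.95], [-0.29, 1.99], [-1.47, 1.44], [0.14, 2.54], [-1.03, 4.17], [0.13, 1.85], [-2.86, 2.86]. Speed limits (rad/s): [2.39, 2.39, 3.01, 3.01, 3.14, 3.14, 3.14].

INTERFACE

Orientations are given as a unit quaternion [w, x, y, z].
In Python, from workcell import ctrl, eyes gives the robot as it stands.
- The arm moves only by the tool send_rows, never from a script. Its argument "commands" is a list of rows, each an object with "hand": the opening, from -1 (shut) to 1 (fully open), so that 0 is half open; "delta_pos": the shift along the world's x, y, z in units of 80 cm (1.0 is 80 cm), a list of three; "rotation": the turn, a rotation vector about the world's x, y, z in units of 180 degrees (1.0 is 180 degrees), a list of three. In form: [{"hand": hand, "delta_pos": [tx, ty, tz], "rotation": [wx, wy, wz]}, ...]. A call has 1 to 20 rows; each row is the pose to reach, as a shift and turn from the pose commanded when the call began, turning the shorter way round; what a row does not reach only later rows make up. A row lasts 1/8 s, in which the tool goes at most 62.5 mm and 10.7 degrees, less where a joint would pass 70% of its speed; a pose out of reach is approached as far as the arm can. A call with a number of a shift or a turn outside -1 to 1 is refused whole. A call with a gripper value outside its range is refused whole. The fingers move at their own pace and stop on an object; "force" is the grip in N (left out, the last holds). Time passes only in rows, so rows that repeat a pose let the fingers close. It gives the time, the measured TCP pose, the force, the opening and the grip force at its end, in the units of the state.
- ctrl.read_state(): the state, without advancing time (a new reading comes with each control period).
- eyes.capture(name): name is "scene" or "top" or "wrist"; returns a dict with "color" (420x560x3 uint8, red, green, blue), "depth" (420x560 float32, m along the optical axis (not along the pixel's ray), 0 where there is no reading), "intrinsics" (3x3 intrinsics, pixels), "R" (3x3) and "t" (3): a world point X has camera coordinates R X + t. Camera axes: x right, y down, z forward; pixel columns grow to the right and rows downward; lengths in m; the calibration is good to about 2 mm. A picture is of the moment at which its call begins.
- ctrl.hand_in(): hands the job in; it is judged then, once.
Trained networks look in a picture, given as the dict that the camera call returned (one of the last four; its "shot" number tells which), for a name from the list of things; names that differ only in an ending like _2 or _b are one class to them, and where a whole thing is asked for, a point or a joint stands for the part that bears it (a point fixed in the world has none). Each returns a list of dicts, best first, with "confidence" (0 to 1); they miss things now and then, are a little off and sometimes report something else, mostly with a low value. They report only what shows in the picture. A call takes as long as a camera call. They do not tell look-alikes from the thing itself.
- eyes.search_frame(picture, thing): "box" ([left, top, right, bottom] as shares, 0 to 1, of the picture: columns of its width, rows of its height, round what is visible of it).
- eyes.place_of(picture, thing): "xy" ([column, row] as shares, 0 to 1, of the picture: columns of its width, rows of its height: a listed point, or the origin of a listed thing).
The state is a dict: "time": time; "qpos": joint angles; "joint_velocities": joint speeds; "tau": joint torques, N m; "position": TCP position; "orientation": TCP orientation; "ft_force": force on the tool from outside, world axes, zero at the start; "moment": the same for the moment, N m; "grip_width": opening from 0.0 (shut) to 1.0 (fully open); "grip_force": force on a finger pad.
Only numpy, scipy, OpenCV 4.12 (cv2) and the standard library are available. Lean on these libraries where they do the work, as an engineer would, in place of code of your own. Each camera call takes 0.05 s, during which the arm holds its last target. There are 200 camera calls.

TASK

The jamb block is already loaded in its jig: first swing the clamp arm fully down onto it. Then pick up the loose wooden stile whose brass hinge leaf has a single knuckle, and hold it upright with that knuckle between the two knuckles of the jamb block, the holes in one straight line so that the hinge pin could be pushed through. Finish while still holding it there in the gripper, clear of everything below, with the clamp still down and everything else left where it was.

Things in the scene. Friction and masses are not known exactly. Their poses are not given: they have to be found in the camera images.
- jig: Dark wooden fixture fixed to the bench (position and yaw vary): base plate 170 x 110 x 12 mm, low walls up to 32 mm high around the jamb block, and at its +x end a steel clamp post up to 103 mm high. Origin on the bench under the middle of the jamb block; +x points from the knuckles to the clamp post, z up. It never moves.
- clamp (a joint): Angle of the clamp arm in rad: 0 = level, its rubber foot down on the block (fully down); it starts raised, 0.55 to 0.85, and larger is more raised (stop at 1.0). It stays where it is left: a stiff hinge, about 0.3 N m, so about 3 to 5 N downward on the ball moves it. The arm swings in the jig's x-z plane.
- clamp_pivot (a point): Pivot axis of the clamp arm, at jig (82, 0, 92) mm, axis along the jig's y. At angle 0 the arm (100 long, 14 wide, 10 mm thick, centred on the pivot's height) points to the jig's -x, over the block.
- clamp_ball (a point): Centre of the black ball grip, 24 mm diameter, on the upper side of the clamp arm near its free end: 92 mm along the arm from the pivot and 22 mm off the arm's centre line on the upper side. Push it down, or pinch it from above; at clamp angle 0 it is at jig (-10, 0, 114) mm.
- jamb: Jamb block: hardwood block 110 (x) x 84 (y) x 60 (z) mm lying in the jig with 2 mm play, with a brass leaf on top (3 mm thick) whose two knuckles stick out beyond its -x face. Origin at the centre of its underside, 12 mm above the bench; axes as the jig's.
- jamb_hole (a point): Centre of the gap between the jamb block's two brass knuckles, on the line through their holes, at jamb (-68, 0, 53) mm, 65 mm above the bench. Axes as the jamb's: the hole line is y. Knuckles: tubes 18 mm outside diameter, 11 mm hole, each 22 mm long, gap between them 30 mm; the line is 13 mm out from the block's -x face. Nothing lies in or under the gap down to the jig's 32 mm high front wall.
- stile: The stile to be held: upright hardwood piece 20 (x) x 52 (y) x 85 (z) mm standing loose on the bench, about 0.14 kg, with a brass leaf 3 mm thick on the lower 38 mm of its +x face and a single middle knuckle sticking out low on that face. Origin at the centre of the wood's underside; +x points to the knuckle, z up. Grip its wood near the top, across 20 or 52 mm. When matched, its x and y axes point as the jamb's. It and the spare stile may stand in either of two places.
- stile_hole (a point): Centre of the stile's single knuckle, on its hole line (y), at stile (26, 0, 11) mm. Knuckle: tube 18 mm outside diameter, 11 mm hole, 24 mm long (so it has 3 mm play at either end in the jamb's gap).
- spare_stile: Wrong stile, to be left alone: same wood and leaf, but with two knuckles, 14 mm long each, with a gap of 22 mm between them. Stands loose on the bench; origin and axes as the stile's.
- hinge_pin: Brass hinge pin, 7 mm diameter, 85 mm long with a small square head, lying in a shallow steel tray at the left; to be left alone. Origin under its middle.
- doming_block: Loose steel doming block, 50 mm cube with round hollows; bystander. Origin at the centre of its underside.
- hammer: Hammer lying on the bench to the right of the jig; bystander.
- screwdriver: Screwdriver lying on the bench in front of the robot; bystander.
- screw_jar: Jar 56 mm wide, 75 mm high, at the left; bystander. Origin at the centre of its underside.
- wax_tin: Round flat aluminium tin, 51 mm wide, 27 mm high, between the jig and the stiles; bystander. Origin at the centre of its underside.
Things that resemble listed ones, but are neither listed nor needed, are in the scene too. What is shaped like the stile but blue, green or turquoise is not meant.

How it is judged:
On the way, in this order (a step that is already met when the one before it is completed fails the run):
1. the clamp is swung fully down onto the jamb block while the stile still stands on the bench (value of joint clamp below 0.08 rad and height (world z) of stile below 0.01 m), for 0.2 s.
2. the one-knuckle stile is lifted clear of the bench in the gripper (contact force between the fingers and stile above 1 N and height (world z) of stile above 0.03 m), for 0.2 s.
3. its knuckle is lined up between the jamb's knuckles (all of step 2 and x of stile_hole in the frame of jamb_hole between -0.004 and 0.004 m and z of stile_hole in the frame of jamb_hole between -0.004 and 0.004 m and y of stile_hole in the frame of jamb_hole between -0.004 and 0.004 m and angle between the y axis of stile_hole and the y axis of jamb_hole, either way round below 0.09 rad and angle between stile's own z axis and vertical below 0.15 rad), for 0.3 s.
At the end, for the whole second after the job is handed in: Stile gripped (>1 N), upright (0.15 rad), still, 30+ mm up, off the jig, pressing the jamb <6 N; its hole within 4 mm of the gap centre on each jamb axis, hole lines parallel to 0.09 rad; clamp under 0.08 rad, jamb seated within 4 mm; no bystander moved over 30 mm (all of step 3 and contact force between stile and jig below 0.3 N and contact force between stile and jamb below 6 N and x of jamb in the frame of jig between -0.004 and 0.004 m and y of jamb in the frame of jig between -0.004 and 0.004 m and z of jamb in the frame of jig below 0.016 m and angle between jamb's own z axis and vertical below 0.05 rad and value of joint clamp below 0.08 rad and linear speed of stile below 0.03 m/s); the arm keeps its last pose, push and grip.
It fails at once if the spare stile is moved from its place (over 30 mm) (distance of spare_stile from where it was at the start of the episode above 0.03 m).
It fails at once if another bystander is moved from its place (over 30 mm) (distance of any of hinge_pin, doming_block, hammer, screwdriver, screw_jar, wax_tin from where it was at the start of the episode above 0.03 m).
It also fails if it takes over 58 s, if anything falls off the work surface, if the arm or the gripper's body presses on something with over 40 N, if the wrist force passes 120 N, or if a joint passes its speed limit or range.

## Working session

There is one attempt and no reset: what is moved stays moved. The work goes in short steps, Python scripts to look and compute and a tool call to move; the robot and the scene stay as the last step left them, time stands still between calls to the robot, and variables do not carry over. Pictures are saved under pics/ and viewed, at most 10 in all, crops included, and the job is handed in when it is done.

Besides the shell and the picture viewer there is one more tool, called after "Request:" by a JSON object that holds its "fn" and its "kwargs", one argument or row to a line. send_rows: Moves the arm, as the interface text tells. Its arguments: {"type":"object","properties":{"commands":{"type":"array","items":{"type":"object","properties":{"hand":{"type":"number"},"delta_pos":{"type":"array","items":{"type":"number","minimum":-1,"maximum":1}},"rotation":{"type":"array","items":{"type":"number","minimum":-1,"maximum":1}}}}},"force":{"type":"number"}},"required":["commands"]}

```bash
mkdir -p pics
cat > h.py <<'E'
import numpy as np, cv2
from workcell import ctrl, eyes
def world(p,u,v,z=None):
    """pixel -> world; by depth, or on plane z"""
    K,R,t=map(np.array,(p["intrinsics"],p["R"],p["t"]))
    r=np.linalg.inv(K)@[u,v,1]
    if z is None: return R.T@(r*p["depth"][int(v),int(u)]-t)
    c=-R.T@t; d=R.T@r
    return c+d*(z-c[2])/d[2]
def cloud(p):
    K,R,t=map(np.array,(p["intrinsics"],p["R"],p["t"]))
    h,w=p["depth"].shape; v,u=np.mgrid[:h,:w]
    c=np.stack([u,v,np.ones_like(u)],-1)@np.linalg.inv(K).T*p["depth"][...,None]
    return (c-t)@R
def save(p,n,s=1.4,crop=None):
    im=p["color"][...,::-1]
    if crop: im=im[crop[1]:crop[3],crop[0]:crop[2]]
    cv2.imwrite(f"pics/{n}.png",cv2.resize(im,None,fx=s,fy=s))
E
python3 - <<'E'
from h import *
for n in("scene","top"):
    p=eyes.capture(n); save(p,n+"0")
    np.savez(""+n+"0.npz",**{k:p[k] for k in("color","depth","intrinsics","R","t")})
    for th in("jig","jamb","jamb_hole","clamp_ball","clamp_pivot","stile","stile_hole","spare_stile","wax_tin","doming_block"):
        for d in eyes.place_of(p,th)[:3]:
            u,v=d["xy"][0]*560,d["xy"][1]*420
            print(n,th,round(d["confidence"],2),round(u),round(v),world(p,u,v).round(3))
E
```

```text
scene jig 0.98 272 271 [ 0.675 -0.058  0.111]
scene jamb 0.82 268 271 [ 0.672 -0.064  0.11 ]
scene jamb_hole 0.94 273 231 [ 0.5   -0.019 -0.001]
scene clamp_ball 0.91 268 236 [ 0.631 -0.056  0.167]
scene clamp_pivot 0.6 269 282 [ 0.69  -0.066  0.097]
scene clamp_pivot 0.55 362 207 [0.489 0.198 0.02 ]
scene stile 0.82 383 241 [0.585 0.218 0.006]
scene stile 0.78 364 201 [0.466 0.212 0.013]
scene stile 0.73 310 218 [0.491 0.07  0.013]
scene stile_hole 0.94 383 230 [0.584 0.211 0.052]
scene stile_hole 0.85 364 207 [0.486 0.205 0.015]
scene stile_hole 0.67 363 164 [0.371 0.238 0.038]
scene spare_stile 0.78 378 271 [0.675 0.168 0.037]
scene wax_tin 0.72 336 246 [0.587 0.105 0.024]
scene doming_block 0.68 151 211 [ 0.42  -0.291  0.042]
top jig 0.79 283 182 [ 0.596 -0.047  0.073]
top jamb 0.88 283 183 [ 0.594 -0.047  0.073]
top jamb_hole 0.73 278 209 [ 0.541 -0.037  0.   ]
top jamb_hole 0.24 286 158 [ 0.631 -0.052  0.171]
top clamp_ball 0.47 283 161 [ 0.624 -0.044  0.165]
top clamp_pivot 0.85 291 141 [ 0.689 -0.064  0.097]
top clamp_pivot 0.74 221 193 [0.576 0.104 0.027]
top stile 0.93 230 238 [0.464 0.072 0.086]
top stile 0.75 168 288 [0.348 0.211 0.069]
top stile 0.74 176 197 [0.561 0.205 0.058]
top stile_hole 0.82 157 289 [0.348 0.229 0.087]
top stile_hole 0.71 175 227 [ 0.494  0.217 -0.001]
top stile_hole 0.71 236 227 [0.493 0.063 0.019]
top spare_stile 0.73 192 164 [0.646 0.176 0.032]
top spare_stile 0.73 176 229 [ 0.488  0.214 -0.   ]
top wax_tin 0.68 219 195 [0.572 0.107 0.026]
top doming_block 0.87 385 270 [ 0.396 -0.289  0.051]
```

View pics/scene0.png

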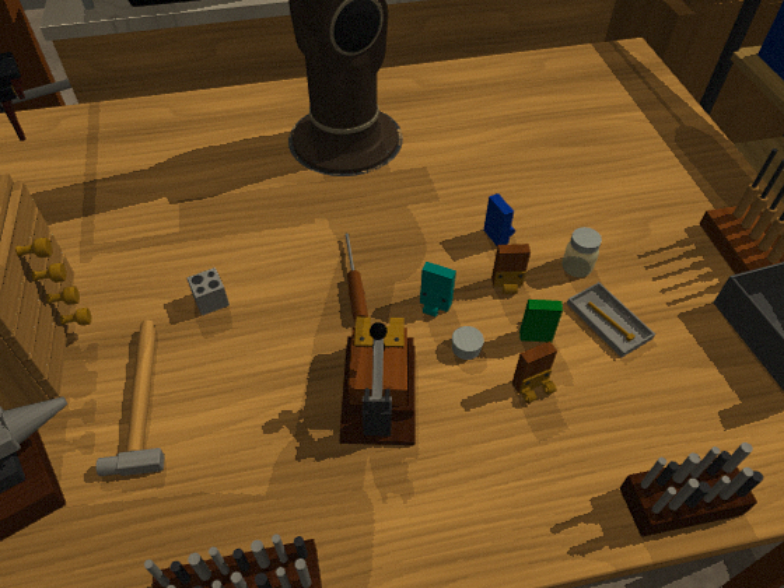

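View pics/top0.png

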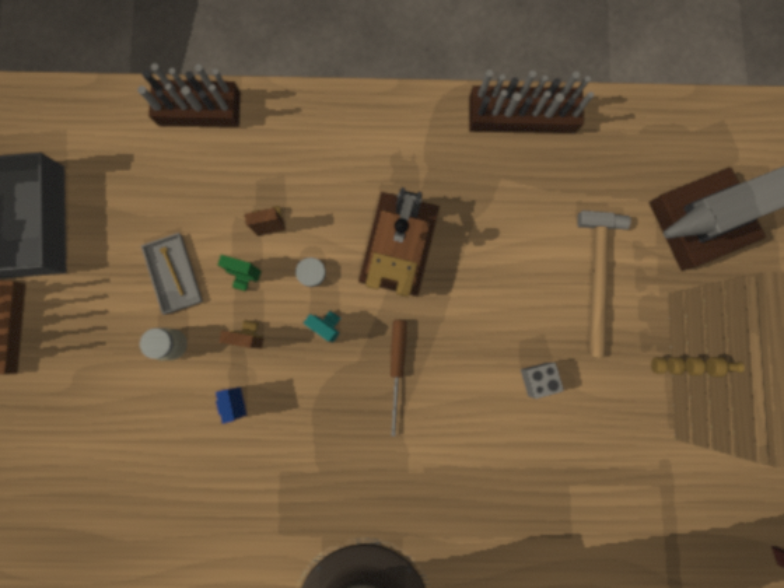

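Scene view: single-knuckle wooden stile at about (510,265), two-knuckle spare at (535,375); jig at (380,390) with its knuckles towards the robot. Top view: stile at (240,338), spare at (265,220), jig block at (400,240), ball at (401,226).

```bash
cat >> h.py <<'E'
def rect(c,m,lo,hi,box):
    P=c.reshape(-1,3); k=(P[:,2]>lo)&(P[:,2]<hi)&(P[:,0]>box[0])&(P[:,0]<box[1])&(P[:,1]>box[2])&(P[:,1]<box[3])
    if m is not None: k&=m.reshape(-1)
    Q=P[k]
    return Q,cv2.minAreaRect((Q[:,:2]*1000).astype(np.float32)) if len(Q)>3 else None
E
python3 - <<'E'
from h import *
for n in("scene0","top0"):
    p=dict(np.load(n+".npz")); c=cloud(p)
    for nm,a in (("jambtop",(.066,.082,.48,.72,-.14,.04)),("jigbase",(.006,.035,.48,.75,-.16,.06)),("stiletop",(.078,.092,.43,.5,.15,.26)),
       ("stileall",(.03,.092,.43,.5,.15,.26)),("knuckle",(.005,.022,.43,.53,.15,.26)),("sparetop",(.078,.092,.58,.72,.12,.24)),
       ("ball",(.13,.2,.48,.72,-.14,.04))):
        Q,r=rect(c,None,a[0],a[1],a[2:]); print(n,nm,len(Q),r and np.round(r[0]+r[1]+(r[2],),1),Q.mean(0).round(4) if len(Q) else"",Q[:,2].max().round(3) if len(Q) else "")
p=dict(np.load("scene0.npz")); a=p["color"][160:300,230:420]
cv2.imwrite("pics/crop.png",cv2.resize(a[...,::-1],None,fx=4,fy=4,interpolation=cv2.INTER_CUBIC))
q=eyes.capture("wrist"); print(q["R"],q["t"],q["intrinsics"],ctrl.read_state()["orientation"],ctrl.read_state()["position"])
E
```

```text
scene0 jambtop 1812 [622.8 -51.6  82.9 175.4  77.1] [ 0.6202 -0.0501  0.0723] 0.081
scene0 jigbase 1670 [593.3 -38.5 126.6 264.5  70.4] [ 0.66   -0.0558  0.0187] 0.035
scene0 stiletop 175 [454.8 211.1  52.8  23.6  80.5] [0.4568 0.2112 0.0834] 0.088
scene0 stileall 524 [457.7 210.8  52.8  27.5  84.1] [0.4612 0.2092 0.0633] 0.088
scene0 knuckle 174 [471.3 202.3  54.5  34.7  58.6] [0.4733 0.2057 0.0147] 0.022
scene0 sparetop 329 [626.3 197.8  49.7 120.4  60.8] [0.6411 0.1901 0.0834] 0.088
scene0 ball 189 [630.9 -51.9  24.6  22.8  31.7] [ 0.6328 -0.0527  0.1543] 0.172
top0 jambtop 1743 [620.2 -52.5  84.1 174.8  76.9] [ 0.603  -0.0489  0.0738] 0.081
top0 jigbase 976 [600.  -46.3 211.4 251.7  85.7] [ 0.6265 -0.0549  0.0215] 0.035
top0 stiletop 209 [453.1 209.7  52.6  19.9  80.5] [0.453  0.2091 0.0856] 0.089
top0 stileall 282 [454.8 209.3  52.8  23.6  79.5] [0.4536 0.2053 0.0759] 0.089
top0 knuckle 114 [479.7 208.8 101.8  89.5  84.4] [0.4739 0.2019 0.0154] 0.022
top0 sparetop 254 [625.9 198.7  45.4 120.6  55.4] [0.6419 0.1876 0.0853] 0.09
top0 ball 138 [ 6.207e+02 -5.380e+01  3.010e+01  2.140e+01  1.000e-01] [ 0.6205 -0.0523  0.1617] 0.175
[[ 3.04595604e-01 -9.52481634e-01  5.05420834e-04]
 [-9.10185532e-01 -2.90913213e-01  2.94841992e-01]
 [-2.80684549e-01 -9.02676012e-02 -9.55545888e-01]] [-0.62558647 -0.0360058   0.3911906 ] [[358.08015714   0.         282.09436997]
 [  0.         358.08015714 205.18895543]
 [  0.           0.           1.        ]] [ 1.89703628e-05  9.88105182e-01  1.53779548e-01 -3.69844388e-06] [ 0.18991362 -0.59546138  0.19873282]
```

View pics/crop.png

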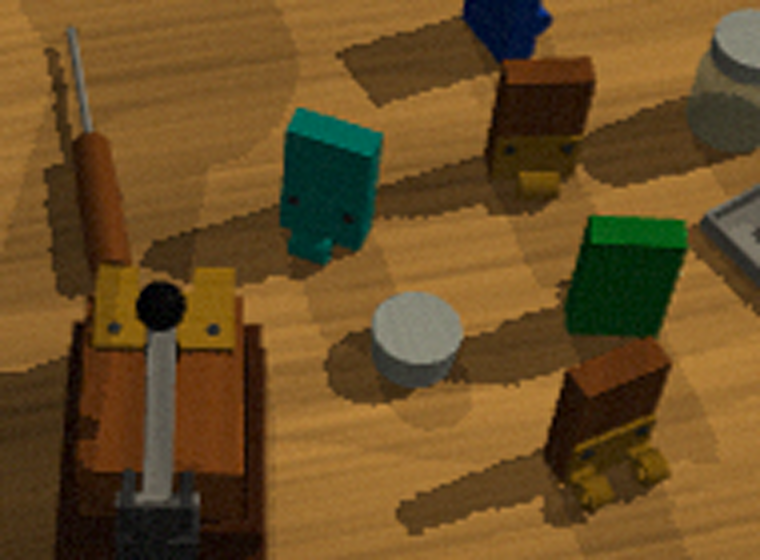

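Crop confirms it: single-knuckle stile at crop (540,130), two-knuckle spare at (615,430), ball grip at (160,305). Moving above the ball with closed fingers first.

Request:
{"fn": "send_rows", "kwargs": {
  "commands": [
    {"hand": -1, "delta_pos": [0.549, 0.677, 0.04], "rotation": [0, 0, 0.33]},
    {"hand": -1, "delta_pos": [0.549, 0.677, 0.04], "rotation": [0, 0, 0.33]},
    {"hand": -1, "delta_pos": [0.549, 0.677, 0.04], "rotation": [0, 0, 0.33]},
    {"hand": -1, "delta_pos": [0.549, 0.677, 0.04], "rotation": [0, 0, 0.33]},
    {"hand": -1, "delta_pos": [0.549, 0.677, 0.04], "rotation": [0, 0, 0.33]},
    {"hand": -1, "delta_pos": [0.549, 0.677, 0.04], "rotation": [0, 0, 0.33]},
    {"hand": -1, "delta_pos": [0.549, 0.677, 0.04], "rotation": [0, 0, 0.33]},
    {"hand": -1, "delta_pos": [0.549, 0.677, 0.04], "rotation": [0, 0, 0.33]},
    {"hand": -1, "delta_pos": [0.549, 0.677, 0.04], "rotation": [0, 0, 0.33]},
    {"hand": -1, "delta_pos": [0.549, 0.677, 0.04], "rotation": [0, 0, 0.33]},
    {"hand": -1, "delta_pos": [0.549, 0.677, 0.04], "rotation": [0, 0, 0.33]},
    {"hand": -1, "delta_pos": [0.549, 0.677, 0.04], "rotation": [0, 0, 0.33]},
    {"hand": -1, "delta_pos": [0.549, 0.677, 0.04], "rotation": [0, 0, 0.33]},
    {"hand": -1, "delta_pos": [0.549, 0.677, 0.04], "rotation": [0, 0, 0.33]},
    {"hand": -1, "delta_pos": [0.549, 0.677, 0.04], "rotation": [0, 0, 0.33]},
    {"hand": -1, "delta_pos": [0.549, 0.677, 0.04], "rotation": [0, 0, 0.33]},
    {"hand": -1, "delta_pos": [0.549, 0.677, 0.04], "rotation": [0, 0, 0.33]},
    {"hand": -1, "delta_pos": [0.549, 0.677, 0.04], "rotation": [0, 0, 0.33]}
  ]
}}

```text
time: 3.4
position: [0.6291, -0.054, 0.2308]
orientation: [0.0, 0.782, 0.623, 0.0]
ft_force: [-0.2, 0.0, -0.2]
grip_width: 0.005
grip_force: 0.0
```

Request:
{"fn": "send_rows", "kwargs": {
  "commands": [
    {"hand": -1, "delta_pos": [0, 0, -0.04]},
    {"hand": -1, "delta_pos": [0, 0, -0.067]},
    {"hand": -1, "delta_pos": [-0.005, 0.001, -0.075]},
    {"hand": -1, "delta_pos": [-0.011, 0.0025, -0.082]},
    {"hand": -1, "delta_pos": [-0.016, 0.0035, -0.09]},
    {"hand": -1, "delta_pos": [-0.021, 0.005, -0.097]},
    {"hand": -1, "delta_pos": [-0.025, 0.006, -0.105]},
    {"hand": -1, "delta_pos": [-0.0285, 0.0065, -0.1125]},
    {"hand": -1, "delta_pos": [-0.0315, 0.007, -0.12]},
    {"hand": -1, "delta_pos": [-0.0335, 0.0075, -0.127]},
    {"hand": -1, "delta_pos": [-0.0345, 0.008, -0.132]},
    {"hand": -1, "delta_pos": [-0.0345, 0.008, -0.134]},
    {"hand": -1, "delta_pos": [-0.0345, 0.008, -0.134]},
    {"hand": -1, "delta_pos": [-0.0345, 0.008, -0.134]}
  ]
}}

```text
schema error: expected keys hand, delta_pos, rotation
```

Request:
{"fn": "send_rows", "kwargs": {
  "commands": [
    {"hand": -1, "delta_pos": [0, 0, -0.04], "rotation": [0, 0, 0]},
    {"hand": -1, "delta_pos": [0, 0, -0.067], "rotation": [0, 0, 0]},
    {"hand": -1, "delta_pos": [-0.005, 0.001, -0.075], "rotation": [0, 0, 0]},
    {"hand": -1, "delta_pos": [-0.011, 0.0025, -0.082], "rotation": [0, 0, 0]},
    {"hand": -1, "delta_pos": [-0.016, 0.0035, -0.09], "rotation": [0, 0, 0]},
    {"hand": -1, "delta_pos": [-0.021, 0.005, -0.097], "rotation": [0, 0, 0]},
    {"hand": -1, "delta_pos": [-0.025, 0.006, -0.105], "rotation": [0, 0, 0]},
    {"hand": -1, "delta_pos": [-0.0285, 0.0065, -0.1125], "rotation": [0, 0, 0]},
    {"hand": -1, "delta_pos": [-0.0315, 0.007, -0.12], "rotation": [0, 0, 0]},
    {"hand": -1, "delta_pos": [-0.0335, 0.0075, -0.127], "rotation": [0, 0, 0]},
    {"hand": -1, "delta_pos": [-0.0345, 0.008, -0.132], "rotation": [0, 0, 0]},
    {"hand": -1, "delta_pos": [-0.0345, 0.008, -0.134], "rotation": [0, 0, 0]},
    {"hand": -1, "delta_pos": [-0.0345, 0.008, -0.134], "rotation": [0, 0, 0]},
    {"hand": -1, "delta_pos": [-0.0345, 0.008, -0.134], "rotation": [0, 0, 0]}
  ]
}}

```text
time: 5.15
position: [0.6017, -0.0474, 0.1237]
orientation: [0.0, 0.782, 0.623, 0.0]
ft_force: [-0.4, 0.1, 0.1]
grip_width: 0.009
grip_force: 0.0
```

Request:
{"fn": "send_rows", "kwargs": {
  "commands": [
    {"hand": -1, "delta_pos": [0, 0, 0.06], "rotation": [0, 0, 0]},
    {"hand": -1, "delta_pos": [-0.05, 0.15, 0.13], "rotation": [0, 0, 0]},
    {"hand": -1, "delta_pos": [-0.05, 0.2, 0.13], "rotation": [0, 0, 0]},
    {"hand": -1, "delta_pos": [-0.1, 0.25, 0.13], "rotation": [0, 0, 0]},
    {"hand": -1, "delta_pos": [-0.1, 0.25, 0.13], "rotation": [0, 0, 0]},
    {"hand": -1, "delta_pos": [-0.1, 0.25, 0.13], "rotation": [0, 0, 0]}
  ]
}}

```text
time: 5.9
position: [0.5202, 0.1561, 0.2288]
orientation: [0.0, 0.78, 0.625, 0.001]
ft_force: [0.3, 0.2, -0.0]
grip_width: 0.009
grip_force: 0.0
```

Run:
```python
from h import *
s=ctrl.read_state(); print(s["position"],s["qpos"])
a=[]
for n in("scene","wrist"):
    p=eyes.capture(n); c=cloud(p)
    for th in ("clamp_ball","jamb_hole","stile_hole","stile"):
        for d in eyes.place_of(p,th)[:2]:
            u,v=d["xy"][0]*560,d["xy"][1]*420; print(n,th,round(d["confidence"],2),round(u),round(v),world(p,u,v).round(3))
    Q,r=rect(c,None,.1,.2,(.52,.69,-.1,0)); print(n,"above",len(Q),Q.mean(0),Q.max(0))
    a.append(p["color"])
a[0]=cv2.resize(a[0][130:340,180:460],(560,420))
cv2.imwrite("pics/b.png",cv2.resize(np.vstack(a)[...,::-1],None,fx=.7,fy=.7))
```

```text
[0.52024385 0.15614757 0.22877767] [ 0.08930657  0.30205543 -0.58447808  1.72815611  0.17952678  1.16307504
 -0.76489947]
scene clamp_ball 0.83 270 236 [ 0.635 -0.053  0.169]
scene clamp_ball 0.55 362 204 [0.477 0.202 0.017]
scene jamb_hole 0.89 271 229 [ 0.495 -0.025 -0.002]
scene jamb_hole 0.58 270 284 [ 0.694 -0.064  0.095]
scene stile_hole 0.98 305 225 [0.502 0.057 0.004]
scene stile_hole 0.69 363 164 [0.372 0.237 0.041]
scene stile 0.75 354 170 [0.364 0.22  0.014]
scene stile 0.73 366 204 [0.482 0.21  0.018]
scene above 434 [ 0.65074314 -0.05719633  0.13126264] [ 0.68999431 -0.04008726  0.17183307]
wrist clamp_ball 0.65 445 396 [ 0.623 -0.045  0.166]
wrist stile_hole 0.84 233 129 [0.481 0.207 0.021]
wrist stile_hole 0.76 290 98 [0.548 0.224 0.019]
wrist stile 0.97 255 229 [0.482 0.102 0.055]
wrist stile 0.86 117 138 [0.373 0.226 0.055]
wrist above 1070 [ 0.62302064 -0.04772693  0.15737167] [ 0.68957746 -0.03918652  0.17260711]
```

View pics/b.png

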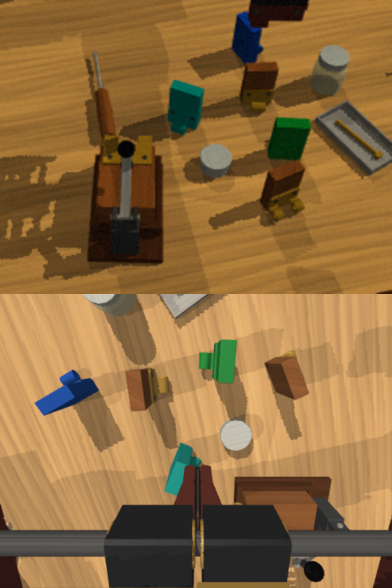

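Top half: the ball is still raised at (126,148), so the push slid past it; the scene is otherwise unchanged. Bottom half (wrist): stile at (150,388), knuckle towards the right. I'll fit the ball accurately and pinch it.

Run:
```python
from h import *
from scipy.optimize import least_squares
for n in("scene","wrist","top"):
    p=eyes.capture(n); c=cloud(p); col=p["color"].astype(int).max(-1)
    m=(col<60)&(c[...,2]>.145)&(c[...,2]<.2)&(abs(c[...,0]-.625)<.04)&(abs(c[...,1]+.05)<.035)
    Q=c[m]; 
    if len(Q)<20: print(n,len(Q)); continue
    f=least_squares(lambda x:np.linalg.norm(Q-x,axis=1)-.012,Q.mean(0)-[0,0,.008],loss="soft_l1",f_scale=.001)
    print(n,len(Q),f.x.round(4),np.abs(f.fun).mean()/1)
    o=np.array([.6113,-.0496]);x=np.array([.974,-.225]);y=np.array([.225,.974])
    d=f.x[:2]-o; print("jig",d@x,d@y,f.x[2], np.arctan2(f.x[2]-.092,.082-d@x)-.235)
```

```text
scene 120 [ 0.6271 -0.0516  0.1584] 0.0008893839483674839
jig 0.015807709119662724 0.0015811184048382903 0.1583746904887916 0.5517740678004113
wrist 692 [ 0.6269 -0.0527  0.1592] 0.0006997487084686874
jig 0.015878494447592137 0.0004457441170909374 0.15921435253247132 0.5585941770213625
top 89 [ 0.6261 -0.0534  0.1599] 0.0008399637259656449
jig 0.015275670705338487 -0.00039437187758455746 0.1599130943174396 0.5592273143207217
```

Request:
{"fn": "send_rows", "kwargs": {
  "commands": [
    {"hand": 0, "delta_pos": [0.133, -0.261, 0], "rotation": [0, 0, 0.5]},
    {"hand": 0, "delta_pos": [0.133, -0.261, 0], "rotation": [0, 0, 0.5]},
    {"hand": 0, "delta_pos": [0.133, -0.261, 0], "rotation": [0, 0, 0.5]},
    {"hand": 0, "delta_pos": [0.133, -0.261, 0], "rotation": [0, 0, 0.5]},
    {"hand": 0, "delta_pos": [0.133, -0.261, 0], "rotation": [0, 0, 0.5]},
    {"hand": 0, "delta_pos": [0.133, -0.261, 0], "rotation": [0, 0, 0.5]},
    {"hand": 0, "delta_pos": [0.133, -0.261, 0], "rotation": [0, 0, 0.5]},
    {"hand": 0, "delta_pos": [0.133, -0.261, 0], "rotation": [0, 0, 0.5]},
    {"hand": 0, "delta_pos": [0.133, -0.261, 0], "rotation": [0, 0, 0.5]},
    {"hand": 0, "delta_pos": [0.133, -0.261, 0], "rotation": [0, 0, 0.5]},
    {"hand": 0, "delta_pos": [0.133, -0.261, 0], "rotation": [0, 0, 0.5]},
    {"hand": 0, "delta_pos": [0.133, -0.261, 0], "rotation": [0, 0, 0.5]},
    {"hand": 0, "delta_pos": [0.133, -0.261, -0.04], "rotation": [0, 0, 0.5]},
    {"hand": 0, "delta_pos": [0.133, -0.261, -0.075], "rotation": [0, 0, 0.5]},
    {"hand": 0, "delta_pos": [0.133, -0.261, -0.105], "rotation": [0, 0, 0.5]},
    {"hand": 0, "delta_pos": [0.133, -0.261, -0.105], "rotation": [0, 0, 0.5]}
  ]
}}

```text
time: 8.55
position: [0.6268, -0.0564, 0.142]
orientation: [-0.002, 0.113, 0.994, -0.0]
ft_force: [0.5, -0.6, 0.7]
grip_width: 0.5
grip_force: 0.0
```

Request:
{"fn": "send_rows", "kwargs": {
  "commands": [
    {"hand": -1, "delta_pos": [0, 0, 0], "rotation": [0, 0, 0]},
    {"hand": -1, "delta_pos": [0, 0, 0], "rotation": [0, 0, 0]},
    {"hand": -1, "delta_pos": [0, 0, 0], "rotation": [0, 0, 0]},
    {"hand": -1, "delta_pos": [0, 0, 0], "rotation": [0, 0, 0]}
  ],
  "force": 25
}}

```text
time: 9.05
position: [0.6289, -0.0531, 0.1452]
orientation: [0.001, 0.111, 0.994, 0.002]
ft_force: [-2.1, 5.1, 7.9]
grip_width: 0.087
grip_force: 4.6
```

Run:
```python
from h import *
s=ctrl.read_state(); print(s["position"],s["qpos"],s["grip_width"],s["grip_force"],s["ft_force"])
p=eyes.capture("wrist"); q=eyes.capture("scene")
a=[p["color"],cv2.resize(q["color"][150:330,170:410],(560,420),interpolation=cv2.INTER_CUBIC)]
cv2.imwrite("pics/c.png",cv2.resize(np.vstack(a)[...,::-1],None,fx=.7,fy=.7))
```

```text
[ 0.62886001 -0.05314689  0.14521261] [ 0.5283913   0.58496236 -0.7630375   1.60530413  0.43336636  1.125403
  1.00720969] 0.08749817509028664 4.553871564567089 [-2.12881226  5.076387    7.87947899]
```

View pics/c.png

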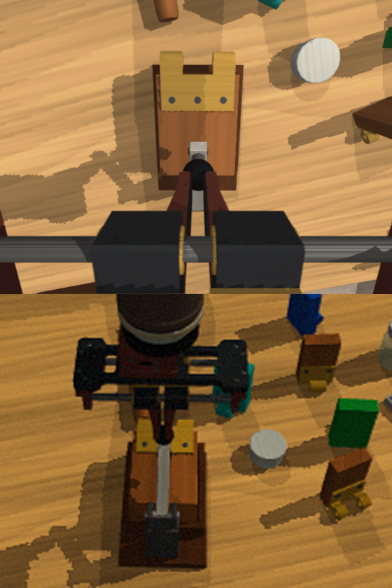

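Top half (wrist): fingers converge at (197,175) by the ball at (197,170), but the opening is narrower than the ball. Bottom half: the clamp is still raised. Measuring ball against the fingers.

Run:
```python
from h import *
p=eyes.capture("wrist"); c=cloud(p)
np.set_printoptions(linewidth=220)
for v in range(196,330,8):
    print(v,[tuple((c[v,u]*1000).round().astype(int)) for u in (262,272,282,292,302)],p["color"][v,282])
```

```text
196 [(np.int64(618), np.int64(-67), np.int64(71)), (np.int64(619), np.int64(-60), np.int64(72)), (np.int64(621), np.int64(-53), np.int64(72)), (np.int64(622), np.int64(-45), np.int64(73)), (np.int64(624), np.int64(-38), np.int64(72))] [131  82  45]
204 [(np.int64(623), np.int64(-69), np.int64(73)), (np.int64(626), np.int64(-61), np.int64(71)), (np.int64(606), np.int64(-49), np.int64(142)), (np.int64(607), np.int64(-44), np.int64(142)), (np.int64(630), np.int64(-39), np.int64(73))] [170 160 148]
212 [(np.int64(629), np.int64(-70), np.int64(74)), (np.int64(617), np.int64(-58), np.int64(116)), (np.int64(609), np.int64(-50), np.int64(146)), (np.int64(610), np.int64(-45), np.int64(146)), (np.int64(636), np.int64(-40), np.int64(72))] [190 180 167]
220 [(np.int64(636), np.int64(-72), np.int64(72)), (np.int64(623), np.int64(-60), np.int64(114)), (np.int64(613), np.int64(-51), np.int64(147)), (np.int64(615), np.int64(-46), np.int64(146)), (np.int64(643), np.int64(-42), np.int64(73))] [65 63 61]
228 [(np.int64(643), np.int64(-73), np.int64(72)), (np.int64(644), np.int64(-66), np.int64(72)), (n
[... 2472 characters left out ...]
int64(596), np.int64(-50), np.int64(257)), (np.int64(762), np.int64(-84), np.int64(-1)), (np.int64(597), np.int64(-45), np.int64(257)), (np.int64(598), np.int64(-43), np.int64(257))] [194 148  93]
316 [(np.int64(595), np.int64(-52), np.int64(261)), (np.int64(595), np.int64(-49), np.int64(261)), (np.int64(770), np.int64(-86), np.int64(1)), (np.int64(597), np.int64(-45), np.int64(260)), (np.int64(597), np.int64(-43), np.int64(261))] [184 140  90]
324 [(np.int64(595), np.int64(-52), np.int64(264)), (np.int64(596), np.int64(-50), np.int64(263)), (np.int64(780), np.int64(-89), np.int64(1)), (np.int64(598), np.int64(-45), np.int64(262)), (np.int64(598), np.int64(-43), np.int64(263))] [188 143  92]
```

Run:
```python
from h import *
p=eyes.capture("wrist"); a=p["color"][170:340,200:370]
cv2.imwrite("pics/d.png",cv2.resize(a[...,::-1],None,fx=3.4,fy=3.4,interpolation=cv2.INTER_CUBIC))
```

```text
(no output)
```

View pics/d.png

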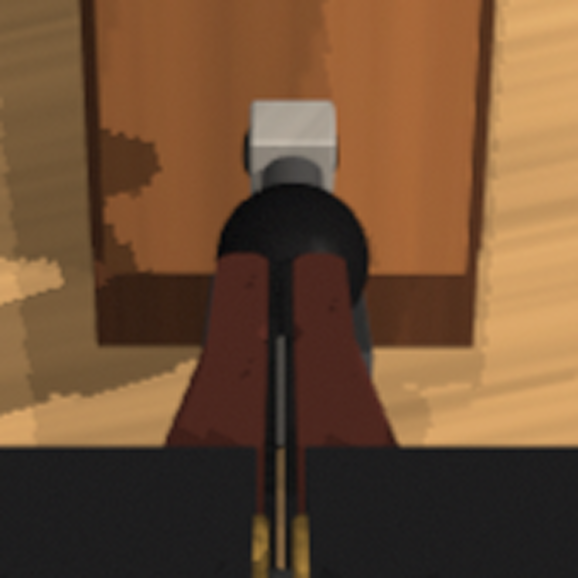

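The close-up shows finger tips ending on top of the ball (tips at z≈0.170, ball centre at crop (293,230)), i.e. the fingers physically end about 25 mm short of the reported TCP. The tips are on the ball now, so I'll push along the arc from here.

Request:
{"fn": "send_rows", "kwargs": {
  "commands": [
    {"hand": -1, "delta_pos": [-0.004, 0.002, -0.006], "rotation": [0, 0, 0]},
    {"hand": -1, "delta_pos": [-0.0105, 0.0045, -0.0125], "rotation": [0, 0, 0]},
    {"hand": -1, "delta_pos": [-0.0155, 0.0055, -0.02], "rotation": [0, 0, 0]},
    {"hand": -1, "delta_pos": [-0.02, 0.0065, -0.0275], "rotation": [0, 0, 0]},
    {"hand": -1, "delta_pos": [-0.024, 0.0075, -0.0355], "rotation": [0, 0, 0]},
    {"hand": -1, "delta_pos": [-0.027, 0.0085, -0.0435], "rotation": [0, 0, 0]},
    {"hand": -1, "delta_pos": [-0.029, 0.009, -0.051], "rotation": [0, 0, 0]},
    {"hand": -1, "delta_pos": [-0.03, 0.009, -0.0565], "rotation": [0, 0, 0]},
    {"hand": -1, "delta_pos": [-0.03, 0.009, -0.06], "rotation": [0, 0, 0]},
    {"hand": -1, "delta_pos": [-0.03, 0.009, -0.06], "rotation": [0, 0, 0]}
  ],
  "force": 5
}}

```text
time: 10.5
position: [0.6047, -0.0496, 0.101]
orientation: [0.002, 0.113, 0.994, -0.002]
ft_force: [-18.8, -2.6, 47.7]
grip_width: 0.007
grip_force: 23.3
```

```bash
cat >> h.py <<'E'
def ball(n):
    from scipy.optimize import least_squares
    p=eyes.capture(n); c=cloud(p); col=p["color"].astype(int).max(-1)
    m=(col<60)&(c[...,2]>.105)&(c[...,2]<.172)&(abs(c[...,0]-.615)<.04)&(abs(c[...,1]+.05)<.025)
    Q=c[m]; f=least_squares(lambda x:np.linalg.norm(Q-x,axis=1)-.012,Q.mean(0)-[0,0,.008],loss="soft_l1",f_scale=.001)
    print(n,len(Q),f.x.round(4),np.abs(f.fun).mean())
    return p
E
python3 -c "
from h import *
p=ball('wrist');q=ball('scene')"
```

```text
wrist 1092 [ 0.593  -0.042   0.1314] 0.005796798932208062
scene 183 [ 0.6116 -0.0488  0.1442] 0.008324644234890448
```

Request:
{"fn": "send_rows", "kwargs": {
  "commands": [
    {"hand": -1, "delta_pos": [0, 0, 0.05], "rotation": [0, 0, 0]},
    {"hand": 0, "delta_pos": [0, 0, 0.12], "rotation": [0, 0, 0]},
    {"hand": 0, "delta_pos": [-0.07, 0.05, 0.16], "rotation": [0, 0, 0]},
    {"hand": 0.6, "delta_pos": [-0.13, 0.1, 0.16], "rotation": [0, 0, 0]},
    {"hand": 0.6, "delta_pos": [-0.13, 0.1, 0.16], "rotation": [0, 0, 0]},
    {"hand": 0.6, "delta_pos": [-0.13, 0.1, 0.16], "rotation": [0, 0, 0]}
  ]
}}

```text
time: 11.35
position: [0.5004, 0.0307, 0.2238]
orientation: [0.001, 0.112, 0.994, -0.0]
ft_force: [1.1, 0.5, -0.0]
grip_width: 0.536
grip_force: 0.0
```

```bash
python3 -c "
from h import *
p=ball('wrist');q=ball('scene');ball('top')
c=cloud(p)
Q,r=rect(c,None,.08,.12,(.57,.64,-.08,-.02)); print(len(Q),Q.max(0),Q.mean(0))
for n in('scene','top'):
    c=cloud(eyes.capture(n)); Q,r=rect(c,None,.066,.082,(.48,.72,-.14,.04)); print(r)
    Q,r=rect(c,None,.08,.1,(.43,.5,.15,.26)); print('stile',r)
s=ctrl.read_state(); print(s['position'],s['qpos'],s['ft_force'],s['grip_width'])
a=[p['color'],cv2.resize(q['color'][150:330,170:410],(560,420),interpolation=cv2.INTER_CUBIC)]
cv2.imwrite('pics/e.png',cv2.resize(np.vstack(a)[...,::-1],None,fx=.7,fy=.7))
"
```

```text
wrist 180 [ 0.602  -0.0466  0.1143] 0.00045408096386300925
scene 106 [ 0.6024 -0.0462  0.1128] 0.000849122252765621
top 77 [ 0.601  -0.0477  0.1146] 0.0008745713303840558
288 [ 0.63995131 -0.03443198  0.11990423] [ 0.61829811 -0.04613715  0.10138821]
((622.480224609375, -51.570167541503906), (83.08938598632812, 176.63328552246094), 77.06731414794922)
stile ((455.164306640625, 211.32093811035156), (51.380985260009766, 23.426301956176758), 79.60189056396484)
((632.8350219726562, -64.51152038574219), (154.62893676757812, 79.12816619873047), 7.924859046936035)
stile ((453.38323974609375, 212.37782287597656), (47.48801803588867, 19.727182388305664), 80.5089111328125)
[0.50069398 0.03011701 0.22298168] [ 0.58569746  0.29621355 -0.89551308  1.81333736  0.2508372   1.1520965
  0.95209323] [-0.42544094 -0.05544166 -1.31919908] 0.7592531665370058
```

View pics/e.png

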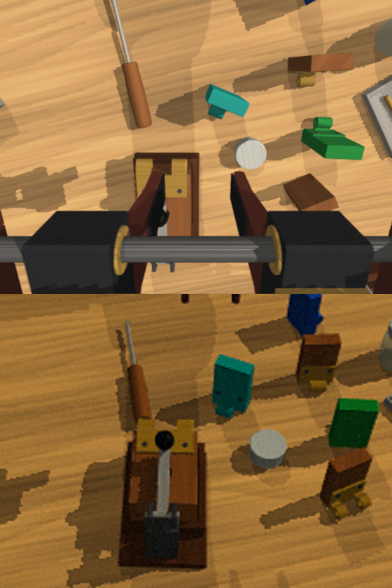

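Clamp is fully down (ball at z 0.114, exactly the predicted spot; lower picture (165,440)); stile at wrist picture (320,62), undisturbed. Now above the stile.

Request:
{"fn": "send_rows", "kwargs": {
  "commands": [
    {"hand": 0, "delta_pos": [-0.059, 0.225, -0.05], "rotation": [0, 0, -0.481]},
    {"hand": 0, "delta_pos": [-0.059, 0.225, -0.05], "rotation": [0, 0, -0.481]},
    {"hand": 0, "delta_pos": [-0.059, 0.225, -0.05], "rotation": [0, 0, -0.481]},
    {"hand": 0, "delta_pos": [-0.059, 0.225, -0.05], "rotation": [0, 0, -0.481]},
    {"hand": 0, "delta_pos": [-0.059, 0.225, -0.05], "rotation": [0, 0, -0.481]},
    {"hand": 0, "delta_pos": [-0.059, 0.225, -0.05], "rotation": [0, 0, -0.481]},
    {"hand": 0, "delta_pos": [-0.059, 0.225, -0.05], "rotation": [0, 0, -0.481]},
    {"hand": 0, "delta_pos": [-0.059, 0.225, -0.05], "rotation": [0, 0, -0.481]},
    {"hand": 0, "delta_pos": [-0.059, 0.225, -0.05], "rotation": [0, 0, -0.481]},
    {"hand": 0, "delta_pos": [-0.059, 0.225, -0.05], "rotation": [0, 0, -0.481]},
    {"hand": 0, "delta_pos": [-0.059, 0.225, -0.05], "rotation": [0, 0, -0.481]},
    {"hand": 0, "delta_pos": [-0.059, 0.225, -0.05], "rotation": [0, 0, -0.481]},
    {"hand": 0, "delta_pos": [-0.059, 0.225, -0.05], "rotation": [0, 0, -0.481]},
    {"hand": 0, "delta_pos": [-0.059, 0.225, -0.05], "rotation": [0, 0, -0.481]}
  ]
}}

```text
time: 13.35
position: [0.4528, 0.2109, 0.1836]
orientation: [0.0, 0.763, 0.646, 0.0]
ft_force: [0.6, -0.0, 0.3]
grip_width: 0.5
grip_force: 0.0
```

```bash
python3 -c "
from h import *
s=ctrl.read_state(); print(s['position'],s['orientation'],s['qpos'])
p=eyes.capture('wrist');c=cloud(p)
Q,r=rect(c,None,.08,.092,(.42,.49,.17,.25)); print(len(Q),r,Q[:,2].mean())
B=[((.1,.2),(.44-.08,.53),(.15,.27))]
P=c.reshape(-1,3);k=(P[:,2]>.1)&(P[:,2]<.3)&(abs(P[:,0]-.4537)<.07)&(abs(P[:,1]-.21)<.025);Q=P[k]
print('finger',len(Q),np.percentile(Q[:,2],[0,.5,2,5]) if len(Q) else '')
"
```

```text
[0.4527657  0.21091221 0.18357619] [1.99418594e-05 7.63107811e-01 6.46271202e-01 3.19856530e-05] [ 0.01327494  0.2797218  -0.6513684   1.88039519  0.19480934  1.04487383
 -0.883224  ]
1484 ((453.9448547363281, 210.84622192382812), (52.34989547729492, 19.894756317138672), 81.19132232666016) 0.0850240300538703
finger 8906 [0.20675924 0.20849709 0.21122204 0.21614412]
```

Request:
{"fn": "send_rows", "kwargs": {
  "commands": [
    {"hand": 0, "delta_pos": [0.001, 0, -0.06], "rotation": [0, 0, 0]},
    {"hand": 0, "delta_pos": [0.001, 0, -0.12], "rotation": [0, 0, 0]},
    {"hand": 0, "delta_pos": [0.001, 0, -0.16], "rotation": [0, 0, 0]},
    {"hand": 0, "delta_pos": [0.001, 0, -0.183], "rotation": [0, 0, 0]},
    {"hand": 0, "delta_pos": [0.001, 0, -0.183], "rotation": [0, 0, 0]},
    {"hand": -1, "delta_pos": [0.001, 0, -0.183], "rotation": [0, 0, 0]},
    {"hand": -1, "delta_pos": [0.001, 0, -0.183], "rotation": [0, 0, 0]},
    {"hand": -1, "delta_pos": [0.001, 0, -0.183], "rotation": [0, 0, 0]},
    {"hand": -1, "delta_pos": [0.001, 0, -0.183], "rotation": [0, 0, 0]},
    {"hand": -1, "delta_pos": [0.001, 0, -0.183], "rotation": [0, 0, 0]}
  ],
  "force": 30
}}

```text
time: 14.65
position: [0.4541, 0.2112, 0.0381]
orientation: [0.0, 0.763, 0.646, 0.001]
ft_force: [-1.9, -1.8, 6.7]
grip_width: 0.228
grip_force: 30.0
```

Request:
{"fn": "send_rows", "kwargs": {
  "commands": [
    {"hand": -1, "delta_pos": [0, 0, 0.03], "rotation": [0, 0, 0]},
    {"hand": -1, "delta_pos": [0, 0, 0.08], "rotation": [0, 0, 0]},
    {"hand": -1, "delta_pos": [0, 0, 0.13], "rotation": [0, 0, 0]},
    {"hand": -1, "delta_pos": [0, 0, 0.16], "rotation": [0, 0, 0]},
    {"hand": -1, "delta_pos": [0.01, -0.04, 0.16], "rotation": [0, 0, -0.022]},
    {"hand": -1, "delta_pos": [0.025, -0.09, 0.16], "rotation": [0, 0, -0.022]},
    {"hand": -1, "delta_pos": [0.04, -0.14, 0.16], "rotation": [0, 0, -0.022]},
    {"hand": -1, "delta_pos": [0.055, -0.19, 0.16], "rotation": [0, 0, -0.022]},
    {"hand": -1, "delta_pos": [0.068, -0.24, 0.16], "rotation": [0, 0, -0.022]},
    {"hand": -1, "delta_pos": [0.077, -0.28, 0.16], "rotation": [0, 0, -0.022]},
    {"hand": -1, "delta_pos": [0.082, -0.3, 0.16], "rotation": [0, 0, -0.022]},
    {"hand": -1, "delta_pos": [0.082, -0.3, 0.16], "rotation": [0, 0, -0.022]},
    {"hand": -1, "delta_pos": [0.082, -0.3, 0.16], "rotation": [0, 0, -0.022]}
  ]
}}

```text
time: 16.27
position: [0.5189, -0.0273, 0.1652]
orientation: [-0.0, 0.784, 0.62, 0.0]
ft_force: [0.6, -0.1, -1.4]
grip_width: 0.225
grip_force: 30.0
```

```bash
python3 -c "
from h import *
s=ctrl.read_state(); print(s['position'],s['orientation'],s['grip_width'],s['grip_force'])
p=eyes.capture('scene');c=cloud(p)
for th in ('stile_hole','jamb_hole'):
    for d in eyes.place_of(p,th)[:3]:
        u,v=d['xy'][0]*560,d['xy'][1]*420; print(th,round(d['confidence'],2),round(u),round(v),world(p,u,v).round(3))
cv2.imwrite('pics/f.png',cv2.resize(p['color'][130:300,200:370][...,::-1],None,fx=3.5,fy=3.5,interpolation=cv2.INTER_CUBIC))
ball('scene')
np.savez('f.npz',**{k:p[k] for k in('color','depth','intrinsics','R','t')})
"
```

```text
[ 0.51885512 -0.02729074  0.16517627] [-3.42210222e-04  7.84436522e-01  6.20208994e-01  1.70313245e-04] 0.22480914958748763 29.969087541103363
stile_hole 0.97 381 228 [0.584 0.205 0.059]
stile_hole 0.79 271 210 [ 0.553 -0.034  0.144]
stile_hole 0.75 364 164 [0.374 0.238 0.043]
jamb_hole 0.97 274 230 [ 0.499 -0.018  0.   ]
jamb_hole 0.46 431 227 [0.569 0.341 0.005]
scene 107 [ 0.6022 -0.0457  0.1134] 0.0008873707890423398
```

View pics/f.png

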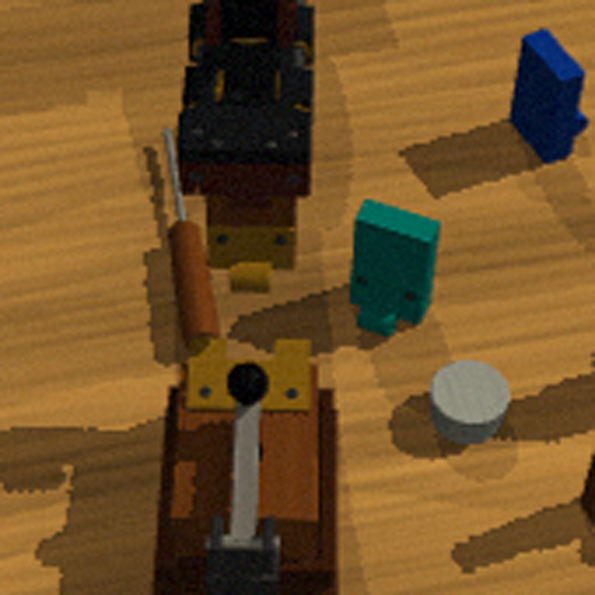

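Held stile with knuckle at crop (250,277), jamb knuckles at (208,360) and (292,360), ball still down at (247,383). Fit both knuckle cylinders in the same view.

```bash
cat > fit.py <<'E'
from h import *
from scipy.optimize import least_squares
def fit(p):
    c=cloud(p).reshape(-1,3); col=p["color"].reshape(-1,3).astype(int)
    gold=(col[:,0]-col[:,2]>60)
    yaw=np.deg2rad(-13.0); X=np.array([np.cos(yaw),np.sin(yaw)]); Y=np.array([-X[1],X[0]])
    o=np.array([.6113,-.0496]); J=np.c_[(c[:,:2]-o)@X,(c[:,:2]-o)@Y,c[:,2]]*1000
    s=ctrl.read_state()["position"]; h=np.r_[(s[:2]-o)@X*1000+26,(s[:2]-o)@Y*1000,(s[2]-.0381+.011)*1000]
    out={}
    for n,q,hw in (("jamb",np.array([-68,0,65.]),40),("stile",h,16)):
        d=J-q; k=gold&(abs(d[:,1])<hw)&(np.hypot(d[:,0],d[:,2])<13)&(np.hypot(d[:,0],d[:,2])>6)&(d[:,0]>-12)&(d[:,0]<(3 if n=="jamb" else 12))
        if n=="stile": k&=d[:,0]>-2
        if n=="jamb": k&=abs(d[:,1])>13
        Q=J[k]
        if len(Q)<10: print(n,len(Q)); continue
        f=least_squares(lambda a:np.hypot(Q[:,0]-a[0]-a[2]*(Q[:,1]-q[1]),Q[:,2]-a[1])-9,[q[0],q[2],0],loss="soft_l1",f_scale=1)
        y=np.sort(Q[:,1]-q[1]); 
        print(n,len(Q),"x,z,slope",f.x.round(2),"res",np.abs(f.fun).mean().round(2),"expected",q.round(1),"y range",np.percentile(y,[1,99]).round(1)+q[1],
          "gap",(y[y<0].max()+q[1]).round(1),(y[y>0].min()+q[1]).round(1))
E
python3 -c "
from fit import *
fit(dict(np.load('f.npz'))); p=eyes.capture('wrist'); fit(p); fit(eyes.capture('top'))
fit(dict(np.load('scene0.npz')));fit(dict(np.load('top0.npz')))"
```

```text
jamb 44 x,z,slope [-66.98  64.6    0.  ] res 0.82 expected [-68.   0.  65.] y range [-30.9  37.5] gap -14.1 18.1
stile 67 x,z,slope [-6.879e+01  1.371e+02  2.000e-02] res 1.12 expected [-68.8   0.4 138.1] y range [-8.81204293 13.58795707] gap -0.6 1.2Traceback (most recent call last):
  File "<string>", line 3, in <module>
    fit(dict(np.load('f.npz'))); p=eyes.capture('wrist'); fit(p); fit(eyes.capture('top'))
                                                          ~~~^^^
  File "fit.py", line 19, in fit
    "gap",(y[y<0].max()+q[1]).round(1),(y[y>0].min()+q[1]).round(1))
           ~~~~~~~~~~^^
    return umr_maximum(a, axis, None, out, keepdims, initial, where)
ValueError: zero-size array to reduction operation maximum which has no identity
```

```bash
sed -i 's/if len(Q)<10/if len(Q)<10 or not ((Q[:,1]<q[1]).any() and (Q[:,1]>q[1]).any())/' fit.py
cat >> fit.py <<'E'
def leaf(p,n):
    c=cloud(p).reshape(-1,3); hsv=cv2.cvtColor(p["color"],cv2.COLOR_RGB2HSV).reshape(-1,3).astype(int)
    yaw=np.deg2rad(-13.0); X=np.array([np.cos(yaw),np.sin(yaw)]); Y=np.array([-X[1],X[0]])
    o=np.array([.6113,-.0496]); J=np.c_[(c[:,:2]-o)@X,(c[:,:2]-o)@Y,c[:,2]]*1000
    # block top (wood+brass) edges: y at several x bands ; gap between knuckles
    for a,b in ((-55,-30),(-30,0),(0,25),(25,50)):
        k=(J[:,0]>a)&(J[:,0]<b)&(abs(J[:,2]-73)<5)&(abs(J[:,1])<60); Q=J[k]
        if len(Q)>20: print(n,(a,b),len(Q),"y edges",np.percentile(Q[:,1],[.5,99.5]).round(1))
    k=(J[:,0]>-76)&(J[:,0]<-62)&(J[:,2]>60)&(J[:,2]<80)&(abs(J[:,1])<50);Q=J[k]
    if len(Q)>10: y=Q[:,1]; print(n,"knuckles",len(Q),np.percentile(y,[1,99]).round(1),"gap",y[y<1].max().round(1),y[y>1].min().round(1),"xmin",np.percentile(J[(J[:,0]>-90)&(J[:,2]>60)&(J[:,2]<80)&(abs(J[:,1])<38)][:,0],1))
E
python3 -c "
from fit import *
L=[(dict(np.load(k)),k) for k in('f.npz','scene0.npz','top0.npz')]
for n in('wrist','top'): L.append((eyes.capture(n),n+'_now'))
for p,n in L: print('==',n); fit(p); leaf(p,n)"
```

```text
== f.npz
jamb 44 x,z,slope [-66.98  64.6    0.  ] res 0.82 expected [-68.   0.  65.] y range [-30.9  37.5] gap -14.1 18.1
stile 63 x,z,slope [-6.8630e+01  1.3706e+02  2.0000e-02] res 1.03 expected [-68.6  -0.2 138.1] y range [-8.8168335 13.5831665] gap -0.6 1.2
f.npz (-55, -30) 280 y edges [-40.5  42. ]
f.npz (-30, 0) 414 y edges [-39.9  42. ]
f.npz (0, 25) 341 y edges [-40.4  42.1]
f.npz (25, 50) 356 y edges [-40.4  42.2]
f.npz knuckles 82 [-35.7  37.5] gap -14.0 18.1 xmin -70.69437187684035
== scene0.npz
jamb 49 x,z,slope [-6.670e+01  6.449e+01  2.000e-02] res 0.81 expected [-68.   0.  65.] y range [-34.9  37.5] gap -14.2 18.1
stile 0
scene0.npz (-55, -30) 260 y edges [-40.5  41.9]
scene0.npz (-30, 0) 409 y edges [-39.9  42. ]
scene0.npz (0, 25) 331 y edges [-40.4  42.1]
scene0.npz (25, 50) 357 y edges [-40.5  42.2]
scene0.npz knuckles 80 [-35.5  37.5] gap -14.0 18.1 xmin -70.57611039243329
== top0.npz
jamb 92 x,z,slope [-68.02  66.4   -0.  ] res 0.96 expected [-68.   0.  65.] y range [-33.6  35.2] gap -16.1 14.6
stile 0
top0.npz (-55, -30) 350 y edges [-42.2  40.6]
top0.npz (-30, 
[... 530 characters left out ...]
41.   41.9]Traceback (most recent call last):
  File "<string>", line 5, in <module>
    for p,n in L: print('==',n); fit(p); leaf(p,n)
                                         ~~~~^^^^^
  File "fit.py", line 29, in leaf
    if len(Q)>10: y=Q[:,1]; print(n,"knuckles",len(Q),np.percentile(y,[1,99]).round(1),"gap",y[y<1].max().round(1),y[y>1].min().round(1),"xmin",np.percentile(J[(J[:,0]>-90)&(J[:,2]>60)&(J[:,2]<80)&(abs(J[:,1])<38)][:,0],1))
                                                                                             ~~~~~~~~~~^^
    return umr_maximum(a, axis, None, out, keepdims, initial, where)
ValueError: zero-size array to reduction operation maximum which has no identity
```

Request:
{"fn": "send_rows", "kwargs": {
  "commands": [
    {"hand": -1, "delta_pos": [0.0017, 0, -0.02], "rotation": [0, 0, 0]},
    {"hand": -1, "delta_pos": [0.0017, 0, -0.04], "rotation": [0, 0, 0]},
    {"hand": -1, "delta_pos": [0.0017, 0, -0.055], "rotation": [0, 0, 0]},
    {"hand": -1, "delta_pos": [0.0017, 0, -0.07], "rotation": [0, 0, 0]},
    {"hand": -1, "delta_pos": [0.0017, 0, -0.08], "rotation": [0, 0, 0]},
    {"hand": -1, "delta_pos": [0.0017, 0, -0.087], "rotation": [0, 0, 0]},
    {"hand": -1, "delta_pos": [0.0017, 0, -0.0914], "rotation": [0, 0, 0]},
    {"hand": -1, "delta_pos": [0.0017, 0, -0.0914], "rotation": [0, 0, 0]},
    {"hand": -1, "delta_pos": [0.0017, 0, -0.0914], "rotation": [0, 0, 0]},
    {"hand": -1, "delta_pos": [0.0017, 0, -0.0914], "rotation": [0, 0, 0]},
    {"hand": -1, "delta_pos": [0.0017, 0, -0.0914], "rotation": [0, 0, 0]}
  ]
}}

```text
time: 18.0
position: [0.5206, -0.0291, 0.0922]
orientation: [0.0, 0.785, 0.619, 0.0]
ft_force: [0.2, -0.3, -1.2]
grip_width: 0.223
grip_force: 30.0
```

```bash
python3 -c "
from fit import *
s=ctrl.read_state(); print(s['time'],s['position'],s['orientation'],s['ft_force'],s['grip_force'])
for n in('scene','wrist'):
    p=ball(n); fit(p)
    if n=='scene':
        cv2.imwrite('pics/g.png',cv2.resize(p['color'][180:280,220:330][...,::-1],None,fx=5,fy=5,interpolation=cv2.INTER_CUBIC))
"
```

```text
18.0 [ 0.52059233 -0.02905048  0.0922144 ] [1.26284527e-04 7.85035310e-01 6.19450993e-01 1.13627877e-04] [ 0.1987741  -0.30103563 -1.2032114 ] 29.96905356645584
scene 106 [ 0.6023 -0.046   0.1133] 0.0008082765702052705
jamb 31 x,z,slope [-6.741e+01  6.421e+01  1.000e-02] res 1.01 expected [-68.   0.  65.] y range [-17.8  37.5] gap -14.1 15.9
stile 53 x,z,slope [-66.73  64.81  -0.15] res 1.2 expected [-67.   -0.4  65.1] y range [-16.22112875  11.77887125] gap -1.0 1.0
wrist 1895 [ 0.6019 -0.047   0.114 ] 0.00040090749598426705
jamb 834 x,z,slope [-6.787e+01  6.541e+01  2.000e-02] res 0.56 expected [-68.   0.  65.] y range [-17.   37.1] gap -14.5 14.6
stile 756 x,z,slope [-66.07  64.78  -0.11] res 0.87 expected [-67.   -0.4  65. ] y range [-16.19669943  15.20330057] gap -0.6 -0.3
```

View pics/g.png

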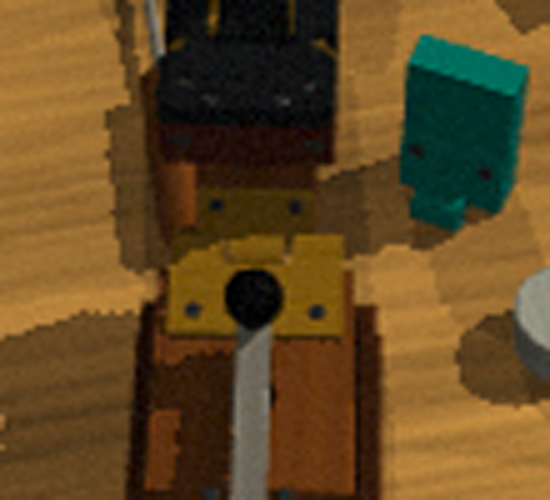

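The stile's knuckle (255,248) sits between the jamb knuckles (195,250)/(315,250), ball still down. One sub-millimetre nudge and a hold.

Request:
{"fn": "send_rows", "kwargs": {
  "commands": [
    {"hand": -1, "delta_pos": [-0.0007, 0.0006, 0], "rotation": [0, 0, 0]},
    {"hand": -1, "delta_pos": [-0.0007, 0.0006, 0], "rotation": [0, 0, 0]},
    {"hand": -1, "delta_pos": [-0.0007, 0.0006, 0], "rotation": [0, 0, 0]},
    {"hand": -1, "delta_pos": [-0.0007, 0.0006, 0], "rotation": [0, 0, 0]},
    {"hand": -1, "delta_pos": [-0.0007, 0.0006, 0], "rotation": [0, 0, 0]},
    {"hand": -1, "delta_pos": [-0.0007, 0.0006, 0], "rotation": [0, 0, 0]}
  ]
}}

```text
time: 18.85
position: [0.5199, -0.0285, 0.092]
orientation: [0.0, 0.785, 0.619, -0.0]
ft_force: [0.0, -0.3, -3.0]
grip_width: 0.224
grip_force: 30.0
```

```bash
python3 -c "
from workcell import ctrl
s=ctrl.read_state(); print(s['position'],s['ft_force'],s['grip_force']); print(ctrl.hand_in())"
```

```text
[ 0.51992498 -0.02854637  0.09202553] [ 0.03019615 -0.29971537 -3.04919564] 29.968870282173157
the job is handed in; nothing more can be done
None
```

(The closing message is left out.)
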